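Mount a display board in a spring-jaw board holder

ROBOT

A 6-joint arm with a two-finger parallel gripper is mounted at the origin on the work surface. World frame = base frame: x ahead of the robot, y to its left, z up, the work surface at z = 0. Lengths are in m, angles in rad, forces in N, time in s.
With the tool pointing down it reaches from about 0.4 to 0.825 m from the base axis. Payload 7 kg.
Tool frame: the origin (TCP) lies at the centre of the arm's flange, where the gripper is bolted on; the fingertips stand 178 mm ahead of it and the grasp point (between the pads) lies arm.tcp_to_grasp ahead of it (arm.tcp_to_grasp is the distance from the TCP to the grasp point, in m); z points along the fingers, y is the direction in which the jaws open and shut (so a half turn about z gives the same grasp; the last joint's range is limited). The gripper opens to 88 mm and grips with 3 to 60 N. Pads are 19 mm wide; open, the fingers measure 130 mm over their backs; the gripper's body (78 mm by 193 mm) begins 47 mm behind the grasp point.
Start: joints at [-0.814, 0.359, 0.012, 0, -1.224, -0.288], TCP at [0.305, -0.602, 0.405] pointing down, gripper open.
Joint ranges: [-3.07, 3.07], [-1.43, 2.12], [-1.02, 1.25], [-3.03, 1.67], [-3.05, -0], [-3.03, 3.03]. Speed limits (rad/s): [2.39, 2.39, 3.01, 3.14, 3.14, 3.14].

INTERFACE

Orientations are given as [roll, pitch, yaw] about the fixed x, y, z axes, in that order (R = Rz(yaw) Ry(pitch) Rx(roll)).
In Python, from station import arm gives the robot as it stands.
- The arm moves only by the tool move_arm, never from a script. Its argument "deltas" is a list of rows, each a list of 6 numbers: the shift along the world's x, y, z in mm, then the turn, a rotation vector about the world's x, y, z in degrees. In form: [[tx, ty, tz, ax, ay, az], ...]. A call has exactly 5 rows; each row shifts and turns the commanded pose from where the row before left it; what a row does not reach is not made up. A row lasts 1/12 s, in which the tool goes at most 41.7 mm and 7.16 degrees, less where a joint would pass 70% of its speed; a pose out of reach is approached as far as the arm can. A call with a gripper value outside its range is refused whole. "claw" is the closure in counts, from 0 (fully open) to 255 (shut), set as the call begins (left out, the last holds). The fingers move at their own pace and stop on an object; "squeeze" is the grip in N (left out, the last holds). Time passes only in rows, so rows that do not move let the fingers close, or fill a call up. It gives the time, the measured TCP pose, the force and the opening at its end, in the units of the state.
- arm.get_state(): the state, without advancing time (a new reading comes with each control period).
- arm.grab_frame(name): name is "scene" or "top" or "wrist"; returns the picture (384x512x3 uint8, red, green, blue); there is no depth.
- arm.calibration(name): a dict with "intrinsics" (3x3 intrinsics, pixels), "T" (4x4, takes a point from camera to world coordinates); the wrist camera has in their place "mount" (4x4, takes a point from camera to tool coordinates, whose origin is the TCP and whose axes are the flange's). Camera axes: x right, y up, looking along -z (the intrinsics and any distortion apply to the point x, -y, -z); pixel columns grow to the right and rows downward; lengths in m; the calibration is good to about 2 mm. The wrist camera is an equidistant fisheye: a pixel r from the principal point sees the ray r / f radians off the axis. A picture is of the moment at which its call begins: read the wrist's pose just before it. calibration takes no time and is no camera call.
- arm.job_done(): hands the job in, once; it reports no verdict.
Trained networks look in the newest picture that a camera, given by its name, has taken for a name from the list of things; names that differ only in an ending like _2 or _b are one class to them, and where a whole thing is asked for, a point or a joint stands for the part that bears it (a point fixed in the world has none). Each returns a list of dicts, best first, with "score" (0 to 1); they miss things now and then, are a little off and sometimes report something else, mostly with a low value. They report only what shows in the picture. A call takes as long as a camera call. They do not tell look-alikes from the thing itself.
- arm.spot_in(thing, camera): "xy" ([column, row] in pixels, amid what is visible of it).
- arm.masks_of(thing, camera): "pixels" (384x512 bool, what is visible of it) and "xy" ([column, row] in pixels, amid what is visible of it).
- arm.spot_point(thing, camera): "xy" ([column, row] in pixels: a listed point, or the origin of a listed thing).
The state is a dict: "t": time; "q": joint angles; "qd": joint speeds; "joint_efforts": joint torques, N m; "eef_pos": TCP position; "ee_rot": TCP orientation; "force": force on the tool from outside, world axes, zero at the start; "moment": the same for the moment, N m; "width": finger opening in m.
Only numpy, scipy, OpenCV 4.12 (cv2) and the standard library are available. Lean on these libraries where they do the work, as an engineer would, in place of code of your own. Each camera call takes 0.05 s, during which the arm holds its last target. There are 200 camera calls.

TASK

Take the display board off the sloped rest and mount it face up in the board holder: with the board tilted, hook its lower edge into the groove of the spring-loaded jaw and push that jaw back, then swing the display end down level in front of the fixed jaw and let the spring carry it into the fixed groove. Let go of the board when it is level and centred between the ends of the jaws, with both edges fully home in their grooves. Do not disturb the other things on the bench.

Things in the scene. Friction and masses are not known exactly. Their poses are not given: they have to be found in the camera images.
- board_center (a point): display board: green circuit board 110 (x) x 56 (y) x 3.2 mm, 85 g. Point: centre of the bare slab; x along its length to the display end, y across, z out of its face. Starts face up on the sloped rest, 40 deg from level, display end high, centre 54 mm above the bench, up to 6 mm off the rest's middle line. Can be gripped by its two long edges (56 mm): space beside and under them is free
- board_low_edge (a point): middle of the board's lower end edge (x = -55 mm from its centre, mid-thickness), by the white connector; goes into the sprung jaw. Axes as the board's. Parts on the face stand up to 11 mm tall; the last 9 mm at both ends and the long edges are bare
- board_high_edge (a point): middle of the board's upper end edge (x = +55 mm from its centre, mid-thickness), by the black digit displays; goes into the fixed jaw. Axes as the board's
- holder: the board holder, fixed: aluminium jaws with black lips, 64 mm long in y. x level from sprung jaw to fixed jaw, z up, origin on the bench under the middle of a seated board. Two guide rods at y = +-16 mm between the jaws, tops 23 mm above the bench; free space outside them. End plate behind the sprung jaw at x = -96 to -106 mm, 30 mm high
- fixed_groove (a point): middle of the floor of the fixed jaw's groove: 45 mm above the bench, x = +55 mm in the holder, axes as the holder's. Level V-groove, open to -x, 8 mm deep, 13 mm high at the mouth, 5 mm at the floor; lips end at x = +47 mm in the holder, jaw tops 10.5 mm above the groove line. A level board's display edge clears these lips when the sprung jaw is 10 mm or more back
- sprung_groove (a point): middle of the floor of the sprung jaw's groove: moves with the jaw, same height, shape and axes, but opens to +x, towards the fixed jaw. At rest it is 108 mm from the fixed groove's floor, 2 mm less than the board's length, so the spring pinches a seated board. Even with the jaw at its stop the upper lips are only 106 mm apart: a level board cannot be dropped in
- jaw (a joint): how far the sprung jaw is pushed back (to the holder's -x), m: 0 at rest, stop at 0.014, about 0.002 with the board seated. Its spring pushes it forward with about 4 N at 0 and 8 N at the stop
- rest: sloped rest of bent sheet steel, fixed: base 120 x 60 x 4 mm, a 36 mm wide plate rising at 40 deg towards its +x, with a lip at the low end that stands 8 mm above the plate; top about 90 mm. Origin under the base's centre; the board's length lies along its x
- relay_board: bystander: a second green board, 90 x 70 mm, about 18 mm tall, with three black relays and terminal blocks, lying flat; origin under its centre
- multimeter: bystander: dark handheld multimeter 165 x 80 x 34 mm lying on its back; origin under its centre
- spool: bystander: solder spool standing on end, 54 mm across, 34 mm tall; origin under its centre
- screwdriver: bystander: screwdriver 150 mm long lying along its own x; origin under its centre
- parts_dish: bystander: square open dish 60 x 60 x 18 mm with screws; origin under its centre
- flux_bottle: bystander: small bottle 36 mm across, 85 mm tall; origin under its centre
- cutters: bystander: side cutters about 105 mm long lying flat, 12 mm tall; origin near the pivot, on the underside
Not all that is in view belongs to the job. What is shaped like the part that bears board_center but red is not meant.

How it is judged:
On the way:
1. the lower edge is in the sprung jaw's groove while the board is tilted (over 7 deg) (x of board_low_edge in the frame of sprung_groove between -0.004 and 0.0055 m and z of board_low_edge in the frame of sprung_groove between -0.005 and 0.005 m and y of board_low_edge in the frame of sprung_groove between -0.015 and 0.015 m and angle between board_center's own z axis and vertical above 0.12 rad), for 0.1 s.
At the end, for the whole second after the job is handed in: The board lies level and face up in the holder, released and at rest: its lower edge within 3 mm of the sprung groove's floor line, its display edge within 3 mm of the fixed groove's floor line (along and up), square to the holder within 0.06 rad and within 10 mm of the jaws' middle (x of board_low_edge in the frame of sprung_groove between -0.003 and 0.003 m and z of board_low_edge in the frame of sprung_groove between -0.003 and 0.003 m and x of board_high_edge in the frame of fixed_groove between -0.003 and 0.003 m and z of board_high_edge in the frame of fixed_groove between -0.003 and 0.003 m and y of board_center in the frame of fixed_groove between -0.01 and 0.01 m and angle between the x axis of board_center and the x axis of fixed_groove, either way round below 0.06 rad and angle between the z axis of board_center and the z axis of fixed_groove, either way round below 0.06 rad and x of board_center in the frame of fixed_groove below 0 m and angle between board_center's own z axis and vertical below 0.1 rad and linear speed of board below 0.01 m/s and contact force between the fingers and board below 0.05 N); the robot touches nothing.
It fails at once if a bystander is moved by more than 20 mm (distance of any of relay_board, multimeter, spool, screwdriver, parts_dish, flux_bottle, cutters from where it was at the start of the episode above 0.02 m).
It also fails if it takes over 45 s, if anything falls off the work surface, if the arm or the gripper's body presses on something with over 40 N, if the wrist force passes 120 N, or if a joint passes its speed limit or range.

## Working session

There is one attempt and no reset: what is moved stays moved. The work goes in short steps, Python scripts to look and compute and a tool call to move; the robot and the scene stay as the last step left them, time stands still between calls to the robot, and variables do not carry over. Pictures are saved under pics/ and viewed, about 8 in all and at most 12, crops included, and the job is handed in when it is done.

Besides the shell and the picture viewer there is one more tool, called as a command line: name --pt "numbers of a row" for each row, then --argument value for the rest. move_arm: Moves the arm, as the interface text tells. Its arguments: {"type":"object","properties":{"deltas":{"type":"array","items":{"type":"array","items":{"type":"number"}}},"claw":{"type":"number"},"squeeze":{"type":"number"}},"required":["deltas"]}

```bash
ls; mkdir -p pics; cat > h.py <<'E'
import numpy as np, cv2
from station import arm
from scipy.spatial.transform import Rotation as R
def cam(name):
    c=arm.calibration(name); return np.array(c["intrinsics"]),np.array(c["T"]) if "T" in c else np.array(c["mount"]),c
def ray(name,xy):
    K,T,_=cam(name); u=(xy[0]-K[0,2])/K[0,0]; v=(xy[1]-K[1,2])/K[1,1]
    d=T[:3,:3]@np.array([u,-v,-1]); return T[:3,3],d/np.linalg.norm(d)
def atz(name,xy,z):
    o,d=ray(name,xy); return o+d*(z-o[2])/d[2]
def tri(xyA,xyB,a="scene",b="top"):
    o1,d1=ray(a,xyA);o2,d2=ray(b,xyB)
    s=np.linalg.lstsq(np.c_[d1,-d2],o2-o1,rcond=None)[0]
    p,q=o1+s[0]*d1,o2+s[1]*d2; return (p+q)/2,np.linalg.norm(p-q)
def save(name,f):
    im=arm.grab_frame(name); cv2.imwrite("pics/"+f,np.ascontiguousarray(im[:,:,::-1])); return im
E
python3 - <<'E'
from h import *
np.set_printoptions(precision=4,suppress=True)
print(arm.tcp_to_grasp, arm.get_state())
for n in("scene","top"): 
    im=save(n,n+"0.png")
    K,T,c=cam(n); print(n,K.tolist(),T.round(4).tolist(),[k for k in c])
    for t in["board_center","board_low_edge","board_high_edge","holder","fixed_groove","sprung_groove","rest"]:
        print(t,[(np.round(r["xy"],1).tolist(),round(r["score"],2)) for r in arm.spot_point(t,n)[:3]])
a=cv2.imread("pics/scene0.png");b=cv2.imread("pics/top0.png")
print(a.shape)
E
```

```text
pics
0.1593 {'t': 0.0, 'q': array([-0.8139,  0.3594,  0.011 , -0.0003, -1.2241, -0.2881]), 'qd': array([-0.0017, -0.0014, -0.0006, -0.0009, -0.0016, -0.0002]), 'joint_efforts': array([ -0.0023, -58.2722,  29.3054,   6.9975,   0.0068,  -0.0002]), 'eef_pos': array([ 0.3049, -0.602 ,  0.4037]), 'ee_rot': array([ 3.1399, -0.0002, -2.673 ]), 'force': array([ 0.0468, -1.0067, -0.0204]), 'moment': array([ 0.0013, -0.0035,  0.0065]), 'width': 0.08749479319761587}
scene [[427.20237131075936, 0.0, 259.28555028782085], [0.0, 427.20237131075936, 191.2909791090289], [0.0, 0.0, 1.0]] [[-0.5856, -0.6658, 0.4624, 1.1532], [0.8106, -0.4815, 0.3334, 0.5128], [0.0007, 0.57, 0.8216, 1.2578], [0.0, 0.0, 0.0, 1.0]] ['intrinsics', 'T']
board_center [([409.0, 274.7], 0.71), ([373.4, 197.2], 0.67), ([285.7, 230.9], 0.52)]
board_low_edge [([422.3, 287.9], 0.8), ([372.4, 184.6], 0.68), ([289.4, 224.4], 0.59)]
board_high_edge [([280.2, 237.3], 0.72), ([400.1, 259.9], 0.69), ([377.7, 210.1], 0.61)]
holder [([201.0, 187.4], 0.69), ([255.6, 205.0], 0.39)]
fixed_groove [([184.9, 182.7], 0.8), ([163.5, 139.7], 0.7), ([282.5, 243.8], 0.69)]
sprung_groove [([210.8, 168.4], 0.41)]
rest [([281.8, 241.6], 0.9)]
top [[389.3752793759954, 0.0, 257.6353611208658], [0.0, 389.3752793759954, 192.02680708415826], [0.0, 0.0, 1.0]] [[0.0255, 0.9967, -0.0775, 0.3896], [-0.9995, 0.0268, 0.0152, 0.0558], [0.0172, 0.0771, 0.9969, 1.4845], [0.0, 0.0, 0.0, 1.0]] ['intrinsics', 'T']
board_center [([216.5, 179.8], 0.87), ([175.6, 267.2], 0.68), ([116.2, 206.4], 0.56)]
board_low_edge [([221.2, 191.8], 0.97), ([183.2, 271.6], 0.96), ([99.0, 202.4], 0.78)]
board_high_edge [([163.6, 253.3], 0.85), ([217.5, 167.2], 0.82), ([127.5, 211.8], 0.75)]
holder [([316.2, 179.4], 0.69), ([384.0, 216.3], 0.2)]
fixed_groove [([320.2, 168.2], 0.94)]
sprung_groove [([314.3, 193.7], 0.62), ([215.4, 181.4], 0.26)]
rest [([216.8, 177.2], 0.65)]
(384, 512, 3)
```

```bash
python3 - <<'E'
import cv2
a=cv2.imread("pics/scene0.png")[110:320,110:480];b=cv2.imread("pics/top0.png")[130:300,70:420]
a=cv2.resize(a,None,fx=2.1,fy=2.1,interpolation=2);b=cv2.resize(b,None,fx=2.2,fy=2.2,interpolation=2)
cv2.imwrite("pics/a1.png",a);cv2.imwrite("pics/b1.png",b)
E
```

```text
(no output)
```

View pics/a1.png

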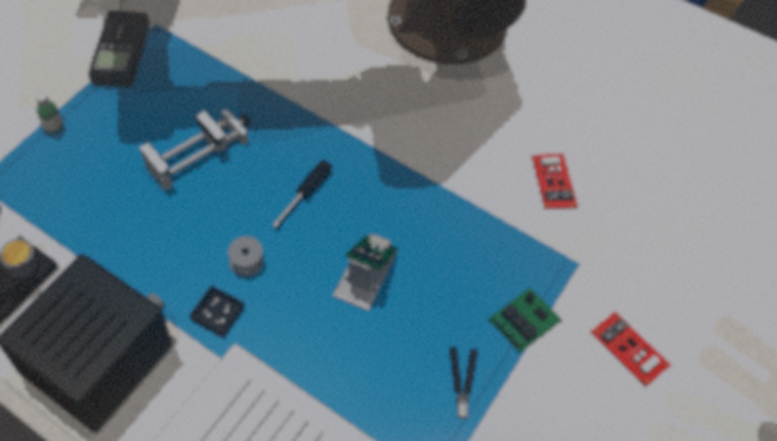

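View pics/b1.png

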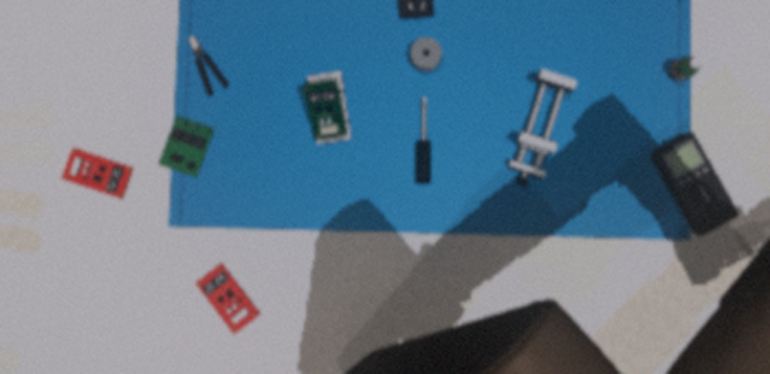

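The green board sits on the rest at scene (286,229) / top (218,178). The holder's fixed jaw is at top (322,167), and its sprung jaw at top (314,194) is nearer the robot. The red boards are decoys.

```bash
python3 - <<'E'
from h import *
np.set_printoptions(precision=4,suppress=True)
for n,a,b in[("center",[285.7,230.9],[216.5,179.8]),("low",[289.4,224.4],[221.2,191.8]),("high",[280.2,237.3],[217.5,167.2]),("holder",[201,187.4],[316.2,179.4]),("fixed",[184.9,182.7],[320.2,168.2]),("sprung",[210.8,168.4],[314.3,193.7]),("rest",[281.8,241.6],[216.8,177.2])]:
    print(n,*tri(a,b))
print("c",atz("top",[216.5,179.8],.054),"low",atz("top",[221.2,191.8],.019),"high",atz("top",[217.5,167.2],.089))
print("fix",atz("top",[320.2,168.2],.045),"spr",atz("top",[314.3,193.7],.045),"hold",atz("top",[316.2,179.4],0),"scene h",atz("scene",[201,187.4],0),atz("scene",[184.9,182.7],.045),atz("scene",[210.8,168.4],.045))
for t in ["relay_board","multimeter","spool","screwdriver","parts_dish","flux_bottle","cutters"]:
    r=arm.spot_point(t,"top")[:2]; print(t,[(np.round(x["xy"]),round(x["score"],2),atz("top",x["xy"],0)[:2]) for x in r])
print(arm.calibration("wrist"))
E
```

```text
center [0.5449 0.1846 0.0439] 0.007210768824431069
low [0.5019 0.1702 0.0119] 0.002762157096840571
high [0.5869 0.1848 0.064 ] 0.002381475743838948
holder [ 0.5564 -0.1854 -0.0027] 0.013233670541391754
fixed [ 0.5979 -0.1992  0.0588] 0.009609135514182139
sprung [ 0.4991 -0.1734  0.0572] 0.003428905915837371
rest [ 0.5613  0.186  -0.0034] 0.012247431015983787
c [0.5419 0.1868 0.054 ] low [0.5007 0.1708 0.019 ] high [0.584  0.1816 0.089 ]
fix [ 0.5971 -0.1976  0.045 ] spr [ 0.5009 -0.1768  0.045 ] hold [ 0.5597 -0.1907  0.    ] scene h [ 0.5547 -0.1778  0.    ] [ 0.5938 -0.2119  0.045 ] [ 0.4916 -0.1788  0.045 ]
relay_board [(array([156., 195.]), 0.83, array([0.4848, 0.4181]))]
multimeter [(array([381., 214.]), 0.89, array([ 0.433 , -0.4412]))]
spool [(array([264., 154.]), 0.72, array([0.6546, 0.0125])), (array([217., 166.]), 0.5, array([0.6017, 0.1932]))]
screwdriver [(array([259., 191.]), 0.64, array([0.5075, 0.0292]))]
parts_dish [(array([257., 132.]), 0.49, array([0.7383, 0.0416]))]
flux_bottle [(array([382., 161.]), 0.4, array([ 0.6387, -0.4437]))]
cutters [(array([161., 151.]), 0.57, array([0.6542, 0.4074]))]
{'intrinsics': array([[297.3186,   0.    , 257.8548],
       [  0.    , 297.3186, 193.4127],
       [  0.    ,   0.    ,   1.    ]]), 'mount': array([[-0.0003,  0.9644,  0.2645,  0.071 ],
       [ 1.    ,  0.0005, -0.0009,  0.0015],
       [-0.001 ,  0.2645, -0.9644,  0.02  ],
       [ 0.    ,  0.    ,  0.    ,  1.    ]])}
```

move_arm --pt "17 28 -7 0 0 -2.6" --pt "17 28 -7 0 0 -2.6" --pt "17 28 -7 0 0 -2.6" --pt "17 28 -7 0 0 -2.6" --pt "17 28 -7 0 0 -2.6"

```text
t: 1.57
eef_pos: [0.3904, -0.4609, 0.3695]
ee_rot: [-3.141, 0.0, -2.902]
force: [1.2, 0.4, 0.5]
width: 0.0878
```

move_arm --pt "17 28 -7 0 0 -2.6" --pt "17 28 -7 0 0 -2.6" --pt "17 28 -7 0 0 -2.6" --pt "17 28 -7 0 0 -2.6" --pt "17 28 -7 0 0 -2.6"

```text
t: 1.98
eef_pos: [0.4755, -0.3207, 0.3347]
ee_rot: [-3.141, 0.001, -3.129]
force: [0.9, -1.1, 0.1]
width: 0.0875
```

move_arm --pt "17 28 -7 0 0 -2.6" --pt "17 28 -7 0 0 -2.6" --pt "17 28 -7 0 0 -2.6" --pt "17 28 -7 0 0 -2.6" --pt "17 28 -7 0 0 -2.6"

```text
t: 2.4
eef_pos: [0.5606, -0.1806, 0.2996]
ee_rot: [3.142, 0.001, 2.928]
force: [-0.2, -0.4, -0.5]
width: 0.0877
```

```bash
cat >> h.py <<'E'
def wpose(s=None):
    s=s or arm.get_state(); T=np.eye(4); T[:3,:3]=R.from_euler("xyz",s["ee_rot"]).as_matrix(); T[:3,3]=s["eef_pos"]
    return T@cam("wrist")[1]
def wray(xy,T):
    K=cam("wrist")[0]; p=np.array([xy[0]-K[0,2],xy[1]-K[1,2]]); r=np.hypot(*p); a=r/K[0,0]
    d=np.array([np.sin(a)*p[0]/r,-np.sin(a)*p[1]/r,-np.cos(a)]); return T[:3,3],T[:3,:3]@d
def watz(xy,T,z):
    o,d=wray(xy,T); return o+d*(z-o[2])/d[2]
def wproj(P,T):
    K=cam("wrist")[0]; c=np.linalg.inv(T)@np.append(P,1); x,y,z=c[0],-c[1],-c[2]; rr=np.hypot(x,y); a=np.arctan2(rr,z)*K[0,0]
    return np.array([K[0,2]+a*x/rr,K[1,2]+a*y/rr])
E
python3 - <<'E'
from h import *
np.set_printoptions(precision=4,suppress=True)
T=wpose(); im=save("wrist","w0.png"); np.save("w0T.npy",T)
for t in["holder","fixed_groove","sprung_groove"]:
    for r in arm.spot_point(t,"wrist")[:2]: print(t,np.round(r["xy"],1),round(r["score"],2),watz(r["xy"],T,.045 if t!="holder" else 0))
print(arm.get_state()["t"])
cv2.imwrite("pics/w0b.png",cv2.resize(cv2.imread("pics/w0.png"),None,fx=1.5,fy=1.5,interpolation=2))
E
```

```text
holder [ 14.  141.3] 0.18 [ 0.4383 -0.4557  0.    ]
fixed_groove [242.3 257.5] 0.62 [ 0.6079 -0.2036  0.045 ]
sprung_groove [250.9 129.8] 0.69 [ 0.5017 -0.172   0.045 ]
2.6
```

View pics/w0b.png

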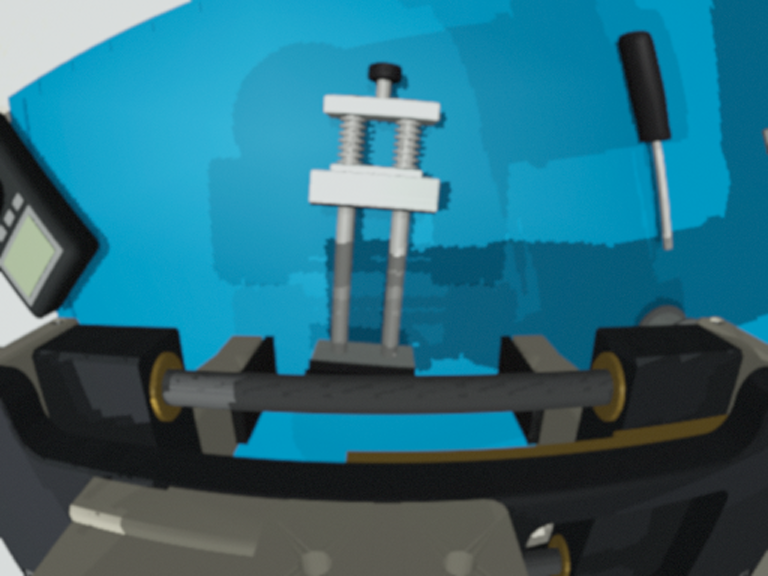

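The wrist view shows the end plate at enlarged row ~110, the sprung jaw at (375,190) and the rods. The fixed jaw at (362,355) is half hidden by the gripper bar, so I'm backing up to see both jaws.

move_arm --pt "-18 3 0 0 0 0" --pt "-18 3 0 0 0 0" --pt "-18 3 0 0 0 0" --pt "-18 3 0 0 0 0" --pt "0 0 0 0 0 0"

```text
t: 3.02
eef_pos: [0.4845, -0.1708, 0.3]
ee_rot: [3.141, -0.001, 2.928]
force: [-1.0, -0.5, -0.2]
width: 0.0879
```

```bash
python3 - <<'E'
from h import *
np.set_printoptions(precision=4,suppress=True)
T=wpose(); im=save("wrist","w1.png"); np.save("w1T.npy",T)
for t in["holder","fixed_groove","sprung_groove"]:
    for r in arm.spot_point(t,"wrist")[:2]: print(t,np.round(r["xy"],1),round(r["score"],2),watz(r["xy"],T,.045 if t!="holder" else 0))
print(arm.get_state()["t"],arm.get_state()["eef_pos"])
a=cv2.imread("pics/w1.png")[60:250,170:330]
cv2.imwrite("pics/w1b.png",cv2.resize(a,None,fx=4,fy=4,interpolation=2)[:600*2])
cv2.imwrite("pics/w1b.png",cv2.resize(a,None,fx=3.1,fy=3.1,interpolation=2))
E
```

```text
holder [257.8 254.3] 0.7 [ 0.5537 -0.1843  0.    ]
sprung_groove [256.7 223.7] 0.72 [ 0.5028 -0.1743  0.045 ]
3.2167 [ 0.4883 -0.1708  0.3002]
```

View pics/w1b.png

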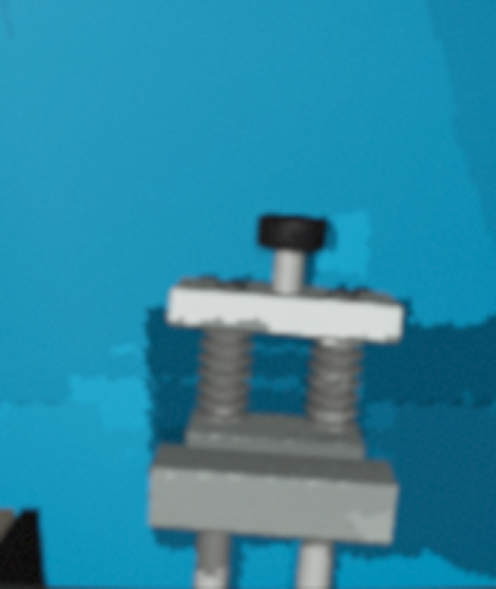

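Wrong direction: the holder slid down in the picture. I'll move forward instead.

move_arm --pt "32 -6 0 0 0 0" --pt "32 -6 0 0 0 0" --pt "32 -6 0 0 0 0" --pt "32 -6 0 0 0 0" --pt "10 0 0 0 0 0"

```text
t: 3.63
eef_pos: [0.6301, -0.1954, 0.2987]
ee_rot: [-3.141, 0.001, 2.93]
force: [0.5, -0.4, 0.7]
width: 0.0875
```

```bash
python3 - <<'E'
from h import *
np.set_printoptions(precision=4,suppress=True)
arm.grab_frame("wrist")
T=wpose(); im=save("wrist","w2.png"); np.save("w2T.npy",T)
for t in["holder","fixed_groove","sprung_groove"]:
    for r in arm.spot_point(t,"wrist")[:2]: print(t,np.round(r["xy"],1),round(r["score"],2),watz(r["xy"],T,.045 if t!="holder" else 0))
print(arm.get_state()["t"],arm.get_state()["eef_pos"])
a=cv2.imread("pics/w2.png")[0:200,160:330]
cv2.imwrite("pics/w2b.png",cv2.resize(a,None,fx=3,fy=3,interpolation=2))
E
```

```text
holder [243.9 107.7] 0.7 [ 0.5514 -0.1901  0.    ]
sprung_groove [246.6  42.4] 0.88 [ 0.502  -0.1751  0.045 ]
3.8833 [ 0.6252 -0.1943  0.2992]
```

View pics/w2b.png

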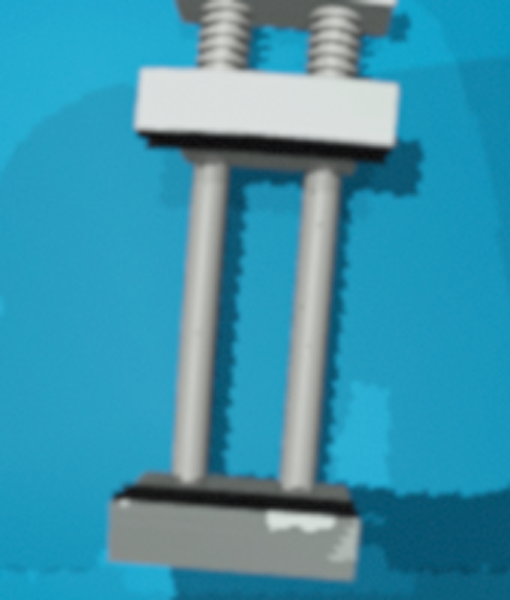

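```bash
python3 - <<'E'
from h import *
np.set_printoptions(precision=4,suppress=True)
T=np.load("w2T.npy")
c=lambda x,y:np.array([160+x/3,y/3])-.33*0
for z in(.0555,):
    L,Rr,l,r=[watz(c(*p),T,z) for p in((137,131),(395,147),(112,498),(358,517))]
    print(L,Rr,l,r)
    print("widths",np.linalg.norm(L-Rr),np.linalg.norm(l-r),"gap",np.linalg.norm((L+Rr-l-r)/2))
    ms,mf=(L+Rr)/2,(l+r)/2; print("mids",ms,mf,"yaw line",np.degrees(np.arctan2(*(mf-ms)[[1,0]])),"yaw edges",[np.degrees(np.arctan2(*(a-b)[[0,1]])) for a,b in((Rr,L),(r,l))])
# lip bottom dark edges & rods at z=.023
for p in((150,143),(387,160),(128,487),(345,497)): print("lip low",watz(c(*p),T,.0515))
rods=[watz(c(*p),T,.019) for p in((209,170),(321,177),(191,470),(299,478))]
print(rods)
# backs of jaws
for p in((140,68),(399,83),(108,560),(354,580)): print("back",watz(c(*p),T,.0555))
E
```

```text
[ 0.498  -0.2052  0.0555] [ 0.5163 -0.1437  0.0555] [ 0.5883 -0.2325  0.0555] [ 0.6066 -0.172   0.0555]
widths 0.06418235344873396 0.06326363476543734 gap 0.0944448667908929
mids [ 0.5072 -0.1745  0.0555] [ 0.5974 -0.2023  0.0555] yaw line -17.115504802270074 yaw edges [np.float64(16.550858066652204), np.float64(16.863205695003515)]
lip low [ 0.501  -0.2031  0.0515]
lip low [ 0.5186 -0.1458  0.0515]
lip low [ 0.5869 -0.2286  0.0515]
lip low [ 0.6016 -0.1741  0.0515]
[array([ 0.505 , -0.1917,  0.019 ]), array([ 0.5141, -0.1608,  0.019 ]), array([ 0.59  , -0.2161,  0.019 ]), array([ 0.5992, -0.1855,  0.019 ])]
back [ 0.4814 -0.2011  0.0555]
back [ 0.4998 -0.1389  0.0555]
back [ 0.6039 -0.2378  0.0555]
back [ 0.6227 -0.1762  0.0555]
```

move_arm --pt "-3 38 3 0 0 2" --pt "-3 38 3 0 0 2" --pt "-3 38 3 0 0 2" --pt "-3 38 3 0 0 2" --pt "-3 38 3 0 0 2"

```text
t: 4.3
eef_pos: [0.6094, -0.0029, 0.3155]
ee_rot: [3.141, 0.001, 3.106]
force: [1.0, 0.8, -0.5]
width: 0.0877
```

move_arm --pt "-3 38 2 0 0 2" --pt "-3 38 2 0 0 2" --pt "-3 38 0 0 0 2" --pt "-3 38 0 0 0 2" --pt "-3 38 0 0 0 2"

```text
t: 4.72
eef_pos: [0.5944, 0.1871, 0.3196]
ee_rot: [3.141, 0.001, -3.002]
force: [0.7, -0.0, 0.6]
width: 0.088
```

```bash
python3 - <<'E'
from h import *
np.set_printoptions(precision=4,suppress=True)
arm.grab_frame("wrist")
T=wpose(); im=save("wrist","w3.png"); np.save("w3T.npy",T)
for t,z in[("rest",0),("board_center",.054),("board_low_edge",.0187),("board_high_edge",.0893)]:
    for r in arm.spot_point(t,"wrist")[:2]: print(t,np.round(r["xy"],1),round(r["score"],2),watz(r["xy"],T,z))
s=arm.get_state();print(s["t"],s["eef_pos"],s["ee_rot"],s["q"])
a=cv2.imread("pics/w3.png")[0:240,140:400]
cv2.imwrite("pics/w3b.png",cv2.resize(a,None,fx=2.5,fy=2.5,interpolation=2))
E
```

```text
board_center [255.8 133.4] 0.71 [0.5404 0.1851 0.054 ]
board_low_edge [254.2  87.3] 0.56 [0.4998 0.1776 0.0187]
board_high_edge [256.9 196.8] 0.65 [0.5838 0.1923 0.0893]
5.0167 [0.5953 0.185  0.319 ] [ 3.1415  0.     -3.0048] [ 0.614   0.3403 -0.2214 -0.     -1.009  -2.048 ]
```

View pics/w3b.png

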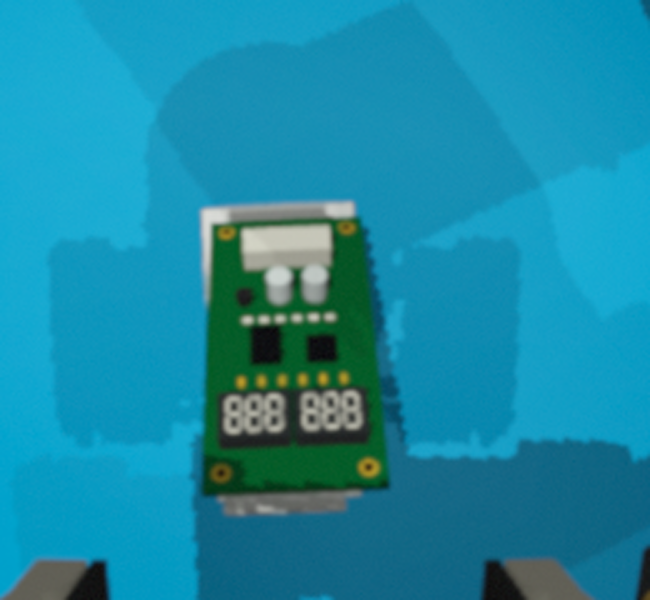

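```bash
cat > fitb.py <<'E'
from h import *
from scipy.optimize import least_squares
# corners order: low-left,low-right,high-left,high-right in wrist image (left = tool -y = board +y? resolved by world)
def fit(px,T,p0,fix=None):
    def f(p):
        x,y,z,yaw,pit=p if fix is None else (*p[:2],fix[0],p[2],fix[1])
        M=R.from_euler("ZY",[yaw,-pit]).as_matrix(); o=np.array([x,y,z])
        return np.concatenate([wproj(o+M@np.array([a,b,.0016]),T)-q for (a,b),q in zip(((-.055,-.028),(-.055,.028),(.055,-.028),(.055,.028)),px)])
    r=least_squares(f,p0); return r.x,np.sqrt(np.mean(r.fun**2)),r.fun
E
python3 - <<'E'
from fitb import *
np.set_printoptions(precision=4,suppress=True)
T=np.load("w3T.npy"); px=[np.array([140+a/2.5,b/2.5]) for a,b in((212,223),(360,219),(203,494),(388,487))]
print(fit(px,T,[.54,.186,.05,.1,.7]))
print(fit(px,T,[.54,.186,.1],(.054,np.radians(40))))
E
```

```text
(array([0.5434, 0.1858, 0.0485, 0.1814, 0.6756]), np.float64(0.19236319275775665), array([-0.0087,  0.3537,  0.1982, -0.3343, -0.0286, -0.0655, -0.1116,
        0.047 ]))
(array([0.5427, 0.1857, 0.1816]), np.float64(0.6931008197417741), array([-0.5014, -0.0223,  0.6675, -0.7568, -1.1368,  0.3438,  1.0147,
        0.3643]))
```

Board fit: centre (0.543, 0.186, 0.053), yaw 10.4°, residual 0.2–0.7 px. I'll use a 20° tool tilt to keep q5 within range.

move_arm --pt "-26 -2.6 -10 0 0 2.6" --pt "-26 -2.6 -10 0.9 -4.9 0" --pt "-26 -2.6 -10 0.9 -4.9 0" --pt "-26 -2.6 -10 0.9 -4.9 0" --pt "-25 -2.6 -10 0.9 -4.9 0" --claw 0

```text
t: 5.43
eef_pos: [0.481, 0.168, 0.2749]
ee_rot: [-3.131, 0.315, -2.965]
force: [2.9, -4.4, 0.6]
width: 0.0878
```

```bash
python3 - <<'E'
from h import *
np.set_printoptions(precision=4,suppress=True)
arm.grab_frame("wrist")
T=wpose(); im=save("wrist","w4.png"); np.save("w4T.npy",T)
s=arm.get_state();Rm=R.from_euler("xyz",s["ee_rot"]).as_matrix()
print(s["t"],s["eef_pos"],s["q"],Rm[:,2],Rm[:,1],"grasp",s["eef_pos"]+.1593*Rm[:,2])
a=cv2.imread("pics/w4.png")[60:320,120:400]
cv2.imwrite("pics/w4b.png",cv2.resize(a,None,fx=2.3,fy=2.3,interpolation=2))
E
```

```text
5.5333 [0.4811 0.1659 0.2745] [ 0.7462  0.1307 -0.8381  0.4953 -0.3892 -2.5804] [ 0.3051  0.0365 -0.9516] [-0.1731  0.9847 -0.0177] grasp [0.5297 0.1717 0.1229]
```

View pics/w4b.png

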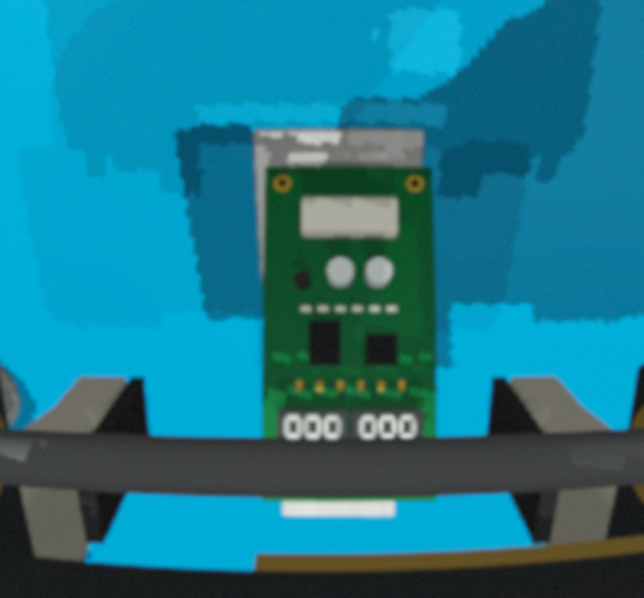

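```bash
python3 - <<'E'
from fitb import *
np.set_printoptions(precision=4,suppress=True)
T=np.load("w4T.npy"); px=[np.array([120+a/2.3,60+b/2.3]) for a,b in((268,169),(431,168),(263,497),(436,497))]
print(fit(px,T,[.54,.186,.05,.1,.7]))
p,e,_=fit(px,T,[.54,.186,.1],(.054,np.radians(40))); print(p,e)
s=arm.get_state(); M=R.from_euler("xyz",s["ee_rot"])
c=np.array([p[0],p[1],.0535]); y=p[2]
z=np.array([np.sin(np.radians(20))*np.cos(y),np.sin(np.radians(20))*np.sin(y),-np.cos(np.radians(20))]); yy=np.array([-np.sin(y),np.cos(y),0])
Mt=R.from_matrix(np.c_[np.cross(yy,z),yy,z])
tcp=c-.1593*z
print("pre60 shift",1000*(tcp-.06*z-s["eef_pos"]),"rotvec",np.degrees((Mt*M.inv()).as_rotvec()),"then",60*z)
E
```

```text
(array([0.5437, 0.1862, 0.0496, 0.183 , 0.7252]), np.float64(0.20030474140062218), array([-0.1729, -0.3431, -0.0276,  0.3799,  0.09  ,  0.0612,  0.0856,
       -0.0957]))
[0.5413 0.1856 0.1836] 1.3922884127531592
pre60 shift [-13.5157   6.0403 -14.9528] rotvec [ 1.3799 -1.9177  0.5711] then [ 20.1762   3.7472 -56.3816]
```

move_arm --pt "-6 3 -7.5 0.7 -1 0.3" --pt "-6 3 -7.5 0.7 -1 0.3" --pt "4 0.8 -11.6 0 0 0" --pt "4 0.8 -11.6 0 0 0" --pt "4 0.7 -11.6 0 0 0"

```text
t: 5.95
eef_pos: [0.4899, 0.1766, 0.2342]
ee_rot: [3.139, 0.342, -2.951]
force: [-0.6, -0.9, 0.6]
width: 0.0873
```

```bash
cat > st.py <<'E'
from h import *
np.set_printoptions(precision=4,suppress=True)
s=arm.get_state();Rm=R.from_euler("xyz",s["ee_rot"]).as_matrix()
print(round(s["t"],2),s["eef_pos"],"q",s["q"],"z",Rm[:,2],"y",Rm[:,1],"grasp",s["eef_pos"]+.1593*Rm[:,2],"F",s["force"],"w",s["width"])
E
python3 st.py
```

```text
5.95 [0.4899 0.1766 0.2342] q [ 0.5563  0.1923 -0.9984  1.1108 -0.1319 -3.0244] z [ 0.3285  0.0655 -0.9422] y [-0.1901  0.9818  0.002 ] grasp [0.5422 0.187  0.0841] F [-0.5709 -0.9158  0.5685] w 0.0873461073470992
```

move_arm --pt "7 1.2 1 -0.5 2.5 0" --pt "7 1.2 1 -0.5 2.5 0" --pt "7 1 1 -0.5 2.5 0" --pt "0 0 -7 0 0 0" --pt "0 0 -7 0 0 0"

```text
t: 6.37
eef_pos: [0.5157, 0.1723, 0.23]
ee_rot: [-3.13, 0.304, -2.971]
force: [0.8, 1.6, 1.1]
width: 0.0877
```

```bash
python3 st.py
```

```text
6.37 [0.5157 0.1723 0.23  ] q [ 0.6654  0.2476 -0.8557  0.6535 -0.254  -2.6848] z [ 0.2974  0.0392 -0.954 ] y [-0.1662  0.986  -0.0113] grasp [0.5631 0.1785 0.078 ] F [0.8034 1.6042 1.1258] w 0.08774310026129963
```

```bash
cat > tgt.py <<'E'
from h import *
def tgt(c,yawd,tiltd):
    y,t=np.radians([yawd,tiltd]); s=arm.get_state(); M=R.from_euler("xyz",s["ee_rot"])
    z=np.array([np.sin(t)*np.cos(y),np.sin(t)*np.sin(y),-np.cos(t)]); yy=np.array([-np.sin(y),np.cos(y),0])
    Mt=R.from_matrix(np.c_[np.cross(yy,z),yy,z]); tcp=np.array(c)-.1593*z
    print("shift",(1000*(tcp-s["eef_pos"])).round(1),"rot",np.degrees((Mt*M.inv()).as_rotvec()).round(2),"tool z",z.round(4))
E
python3 -c "
from tgt import *
tgt((.543,.186,.053),10.5,12)"
```

```text
shift [ -5.3   7.7 -21.2] rot [-0.31  5.47  0.9 ] tool z [ 0.2044  0.0379 -0.9781]
```

move_arm --pt "-1 1.5 0 0 1.4 0.2" --pt "-1 1.5 0 0 1.4 0.2" --pt "-1 1.5 -5 0 1.4 0.2" --pt "-1 1.5 -8 0 1.3 0.2" --pt "-1 1.5 -8 0 0 0"

```text
t: 6.78
eef_pos: [0.5098, 0.1802, 0.2085]
ee_rot: [3.135, 0.208, -2.959]
force: [1.3, -0.7, -0.2]
width: 0.0878
```

```bash
python3 st.py; python3 -c "
from tgt import *
tgt((.543,.186,.053),10.5,12)"
```

```text
6.78 [0.5098 0.1802 0.2085] q [ 0.7279  0.3023 -0.7236  0.2796 -0.3768 -2.3674] z [ 0.2016  0.0436 -0.9785] y [-0.1826  0.9832  0.0062] grasp [0.5419 0.1872 0.0526] F [ 1.2753 -0.7172 -0.1675] w 0.08780552668031064
shift [ 0.6 -0.3  0.4] rot [-0.33 -0.17 -0.02] tool z [ 0.2044  0.0379 -0.9781]
```

move_arm --pt "0 0 0 0 0 0" --pt "0 0 0 0 0 0" --pt "0 0 0 0 0 0" --pt "0 0 0 0 0 0" --pt "0 0 0 0 0 0" --claw 255 --squeeze 35

```text
t: 7.2
eef_pos: [0.5088, 0.1791, 0.2086]
ee_rot: [3.139, 0.209, -2.954]
force: [0.4, -1.3, 0.4]
width: 0.06
```

move_arm --pt "0 0 0 0 0 0" --pt "0 0 2 0 0 0" --pt "0 0 3 0 0 0" --pt "0 0 5 0 0 0" --pt "0 0 8 0 0 0"

```text
t: 7.62
eef_pos: [0.5084, 0.179, 0.2262]
ee_rot: [3.141, 0.207, -2.953]
force: [0.6, 0.1, -1.2]
width: 0.0546
```

move_arm --pt "2 -2 20 0 0 0" --pt "4 -4 25 0 0 0" --pt "5 -8 25 0 0 0" --pt "3 -8 10 0 0 0" --pt "0 0 0 0 0 0"

```text
t: 8.03
eef_pos: [0.5236, 0.1571, 0.31]
ee_rot: [3.137, 0.214, -2.953]
force: [1.3, -0.1, -1.0]
width: 0.055
```

```bash
python3 - <<'E'
from h import *
arm.grab_frame("wrist")
T=wpose(); im=save("wrist","w5.png"); np.save("w5T.npy",T); s=arm.get_state(); np.savez("w5s.npz",p=s["eef_pos"],r=s["ee_rot"])
a=cv2.imread("pics/w5.png")[60:320,120:400]
cv2.imwrite("pics/w5b.png",cv2.resize(a,None,fx=2.3,fy=2.3,interpolation=2))
import runpy; runpy.run_path("st.py")
E
```

```text
8.13 [0.5225 0.157  0.3068] q [ 0.6845  0.173  -0.5642  0.1598 -0.6538 -2.1855] z [ 0.2037  0.0413 -0.9782] y [-0.1871  0.9823  0.0025] grasp [0.5549 0.1636 0.151 ] F [ 0.2325  0.0918 -1.3477] w 0.05495315463077682
```

View pics/w5b.png

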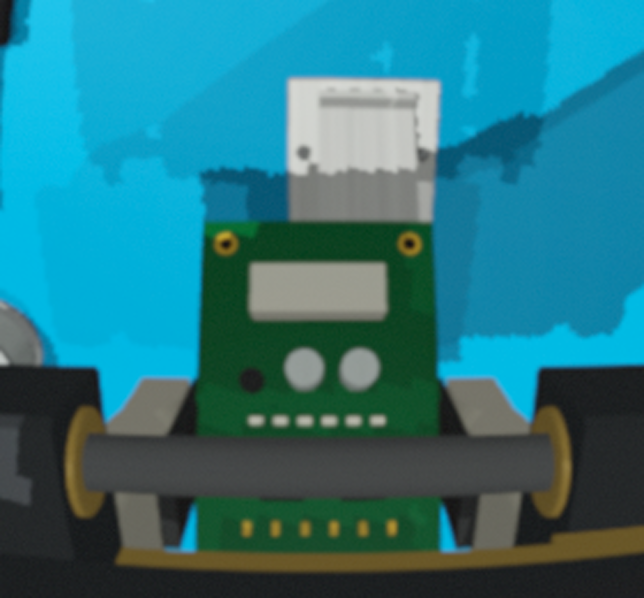

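```bash
cat > inhand.py <<'E'
from fitb import *
np.set_printoptions(precision=4,suppress=True)
T4=np.load("w4T.npy"); g4=lambda a,b:np.array([120+a/2.3,60+b/2.3])
px=[g4(*q) for q in((268,169),(431,168),(263,497),(436,497))]
p,_,_=fit(px,T4,[.54,.186,.05,.1,.7])
Mb=R.from_euler("ZY",[p[3],-p[4]]).as_matrix(); o=p[:3]+Mb[:,2]*.0016
feat=[]
for q in((282,184),(415,184),(305,309),(392,309),(299,386),(402,386)):
    c,d=wray(g4(*q),T4); t=((o-c)@Mb[:,2])/(d@Mb[:,2]); feat.append(Mb.T@(c+t*d-p[:3]))
feat=np.array(feat); print(feat*1000)
T5=np.load("w5T.npy"); obj=np.vstack([feat,[[-.055,-.028,.0016],[-.055,.028,.0016]]])
im=[g4(*q) for q in((226,243),(410,243),(256,421),(378,421),(247,528),(392,528),(205,223),(433,224))]
def f(v):
    M=R.from_rotvec(v[3:]).as_matrix(); return np.concatenate([wproj(v[:3]+M@a,T5)-b for a,b in zip(obj,im)])
v0=np.r_[.555,.164,.15,R.from_euler("ZY",[.18,-.7]).as_rotvec()]
r=least_squares(f,v0); print(r.x,np.sqrt(np.mean(r.fun**2)))
B=np.eye(4);B[:3,:3]=R.from_rotvec(r.x[3:]).as_matrix();B[:3,3]=r.x[:3]
S=np.load("w5s.npz");TT=np.eye(4);TT[:3,:3]=R.from_euler("xyz",S["r"]).as_matrix();TT[:3,3]=S["p"]
rel=np.linalg.inv(TT)@B; print(rel, "rel tilt",np.degrees(np.arctan2(rel[2,0],-rel[0,0]))); np.save("rel.npy",rel)
print("board z tilt deg",np.degrees(np.arccos(B[2,2])),"yaw",np.degrees(np.arctan2(B[1,0],B[0,0])))
E
python3 inhand.py
```

```text
[[-49.2173 -22.9547   1.6   ]
 [-49.3919  22.2746   1.6   ]
 [ -6.3948 -14.8059   1.6   ]
 [ -6.4391  13.6266   1.6   ]
 [ 18.6991 -16.5899   1.6   ]
 [ 18.6993  16.7036   1.6   ]]
[ 0.5579  0.1664  0.1496  0.0598 -0.6933  0.1745] 0.3063902147896978
[[-0.8844 -0.0061  0.4667 -0.0031]
 [-0.0021  1.      0.0092  0.0022]
 [-0.4667  0.0071 -0.8844  0.1613]
 [ 0.      0.      0.      1.    ]] rel tilt -27.82222793354681
board z tilt deg 39.8183753716614 yaw 10.509556993837865
```

```bash
cat > hold.py <<'E'
from h import *
import sys
np.set_printoptions(precision=4,suppress=True)
O=np.array([.5513,-.1881,0]);YH=np.radians(-16.7);REL=np.radians(27.8);t=np.array([-.0031,.0022,.1585])
H=R.from_euler("z",YH).as_matrix()
def now():
    s=arm.get_state(); return s,R.from_euler("xyz",s["ee_rot"])
def where():
    s,M=now(); Mb=M.as_matrix()@R.from_euler("y",REL).as_matrix()@np.diag([-1,1,-1.]); c=s["eef_pos"]+M.as_matrix()@t
    h=lambda v:(H.T@(v-O)*1000).round(1)
    low,hi=c-.055*Mb[:,0],c+.055*Mb[:,0]; X=H.T@Mb
    print("t",round(s["t"],2),"low",h(low),"high",h(hi),"tilt",np.degrees(np.arctan2(X[2,0],X[0,0])).round(2),"yaw",np.degrees(np.arctan2(X[1,0],X[0,0])).round(2),"roll",np.degrees(X[2,1]).round(2),"F holder",(H.T@s["force"]).round(1),"w",round(s["width"],4),"q",s["q"].round(2))
def go(x,y,z,tilt):
    s,M=now(); Mb=H@R.from_euler("y",-np.radians(tilt)).as_matrix(); c=O+H@(np.array([x,y,z])/1000)+.055*Mb[:,0]
    Mt=Mb@(R.from_euler("y",REL).as_matrix()@np.diag([-1,1,-1.])).T; tcp=c-Mt@t
    print("to",x,y,z,tilt,"shift",(1000*(tcp-s["eef_pos"])).round(1),"rot",np.degrees((R.from_matrix(Mt)*M.inv()).as_rotvec()).round(2))
if __name__=="__main__":
    where()
    for a in sys.argv[1:]: go(*map(float,a.split(",")))
E
python3 hold.py -- 2>/dev/null || python3 -c "
from hold import *
where(); go(-38,0,95,17)"
```

```text
t 8.13 low [-143.   316.7  167.4] high [-49.1 365.7 137.4] tilt -17.7 yaw 27.53 roll 0.15 F holder [ 0.2  0.2 -1.3] w 0.055 q [ 0.68  0.17 -0.56  0.16 -0.65 -2.19]
t 8.13 low [-143.   316.7  167.4] high [-49.1 365.7 137.4] tilt -17.7 yaw 27.53 roll 0.15 F holder [ 0.2  0.2 -1.3] w 0.055 q [ 0.68  0.17 -0.56  0.16 -0.65 -2.19]
to -38 0 95 17 shift [ -66.9 -318.7  -85.4] rot [ -1.85 -33.06 -26.77]
```

```bash
sed -i 's/REL=np.radians(27.8)/REL=np.radians(-27.8)/' hold.py; python3 -c "
from hold import *
where(); go(-38,0,95,17)"
```

```text
t 8.13 low [-133.6  321.8  117.2] high [-58.5 360.6 187.6] tilt 43.17 yaw 27.37 roll 0.15 F holder [ 0.2  0.2 -1.3] w 0.055 q [ 0.68  0.17 -0.56  0.16 -0.65 -2.19]
to -38 0 95 17 shift [  67.7 -359.1  -39.4] rot [  1.04  22.99 -27.09]
```

move_arm --pt "6.8 -33 0 0.1 2.3 -2.7" --pt "6.8 -36 0 0.1 2.3 -2.7" --pt "6.8 -36 0 0.1 2.3 -2.7" --pt "6.8 -36 0 0.1 2.3 -2.7" --pt "6.8 -36 0 0.1 2.3 -2.7"

```text
t: 8.55
eef_pos: [0.5563, -0.0208, 0.3051]
ee_rot: [3.117, 0.005, 3.09]
force: [0.5, 0.6, -1.2]
width: 0.055
```

move_arm --pt "6.8 -38 0 0.1 2.3 -2.7" --pt "6.8 -38 0 0.1 2.3 -2.7" --pt "6.8 -38 0 0.1 2.3 -2.7" --pt "6.8 -38 0 0.1 2.3 -2.7" --pt "6.8 -30 0 0.1 2.3 -2.7"

```text
t: 8.97
eef_pos: [0.5904, -0.2039, 0.3047]
ee_rot: [-3.14, -0.194, 2.85]
force: [1.5, 0.1, -0.6]
width: 0.0552
```

```bash
sed -i 's/np.arctan2(X\[2,0\],X\[0,0\])/np.arcsin(X[2,0])/' hold.py; python3 -c "
from hold import *
arm.grab_frame('wrist'); where(); go(-38,0,95,17); go(-38,0,46,17)"
```

```text
t 9.02 low [-36.6  -5.6 132.2] high [ 68.9  -6.  163.5] tilt 16.5 yaw -0.22 roll -0.27 F holder [ 6.4 -1.5  1.2] w 0.0548 q [-0.04  0.42 -0.12 -0.05 -1.22 -1.8 ]
to -38 0 95 17 shift [ -1.3   5.8 -36.5] rot [ 0.12 -0.55  0.3 ]
to -38 0 46 17 shift [ -1.3   5.8 -85.5] rot [ 0.12 -0.55  0.3 ]
```

move_arm --pt "-1.3 4 -13 0.1 -0.5 0.3" --pt "0 1 -18 0 0 0" --pt "0 0 -18 0 0 0" --pt "0 0 -12 0 0 0" --pt "0 0 -5 0 0 0"

```text
t: 9.43
eef_pos: [0.5885, -0.1963, 0.2371]
ee_rot: [3.139, -0.186, 2.859]
force: [0.5, 0.3, -1.0]
width: 0.0549
```

```bash
python3 - <<'E'
from hold import *
arm.grab_frame('wrist'); where(); go(-38,0,46,17)
save("wrist","w6.png")
a=cv2.imread("pics/w6.png")[30:310,120:400]
cv2.imwrite("pics/w6b.png",cv2.resize(a,None,fx=2.1,fy=2.1,interpolation=2))
E
```

```text
t 9.48 low [-40.7   4.8  64.7] high [64.4  5.6 97.1] tilt 17.13 yaw 0.43 roll 0.13 F holder [-0.2  0.1 -1.8] w 0.0547 q [-0.02  0.48 -0.2  -0.06 -1.07 -1.8 ]
to -38 0 46 17 shift [  1.5  -5.8 -18.9] rot [-0.08  0.16 -0.47]
```

View pics/w6b.png

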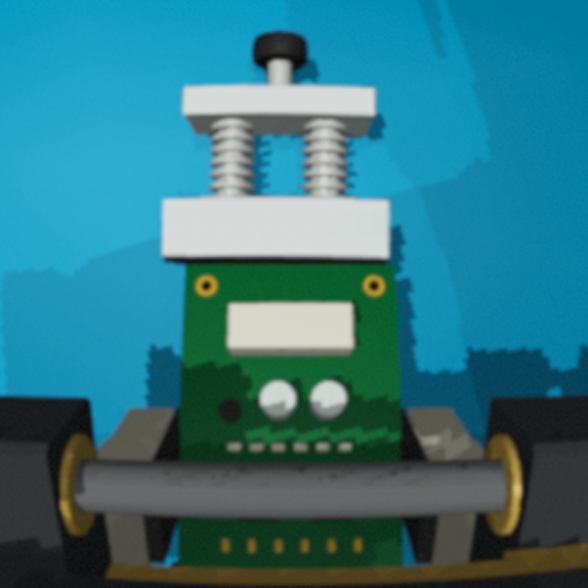

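move_arm --pt "2 -5.5 -4 0 0 -0.4" --pt "0 0 -6 0 0 0" --pt "0 0 -5 0 0 0" --pt "0 0 -4 0 0 0" --pt "0 0 0 0 0 0"

```text
t: 9.95
eef_pos: [0.591, -0.2023, 0.2203]
ee_rot: [3.139, -0.183, 2.852]
force: [0.3, -0.3, -0.5]
width: 0.055
```

```bash
python3 - <<'E'
from hold import *
arm.grab_frame('wrist'); where(); go(-38,0,45.5,17); go(-52,0,45,17)
save("wrist","w7.png")
E
```

```text
t 10.0 low [-35.9   0.5  47.9] high [69.1  0.5 80.7] tilt 17.34 yaw 0.01 roll 0.17 F holder [-0.5  0.5 -1.2] w 0.0551 q [-0.03  0.5  -0.21 -0.06 -1.04 -1.79]
to -38 0 45.5 17 shift [-1.   0.2 -2.9] rot [-0.06  0.38 -0.06]
to -52 0 45 17 shift [-14.4   4.2  -3.4] rot [-0.06  0.38 -0.06]
```

move_arm --pt "0 0 -3 0 0 0" --pt "-3.4 1 0 0 0 0" --pt "-3.4 1 0 0 0 0" --pt "-3.4 1 0 0 0 0" --pt "-3.4 1 0 0 0 0"

```text
t: 10.47
eef_pos: [0.5774, -0.1982, 0.2184]
ee_rot: [3.138, -0.181, 2.852]
force: [3.7, -2.6, -0.8]
width: 0.0555
```

```bash
python3 - <<'E'
from hold import *
arm.grab_frame('wrist'); where(); go(-60,0,45,17)
save("wrist","w8.png")
a=cv2.imread("pics/w8.png")[30:310,120:400]
cv2.imwrite("pics/w8b.png",cv2.resize(a,None,fx=2.1,fy=2.1,interpolation=2))
E
```

```text
t 10.52 low [-49.9   0.5  45.6] high [55.   0.6 78.7] tilt 17.47 yaw 0.02 roll 0.18 F holder [ 2.7 -0.9 -0.2] w 0.0546 q [-0.03  0.48 -0.25 -0.06 -1.02 -1.8 ]
to -60 0 45 17 shift [-8.3  2.4 -1.3] rot [-0.04  0.51 -0.07]
```

View pics/w8b.png

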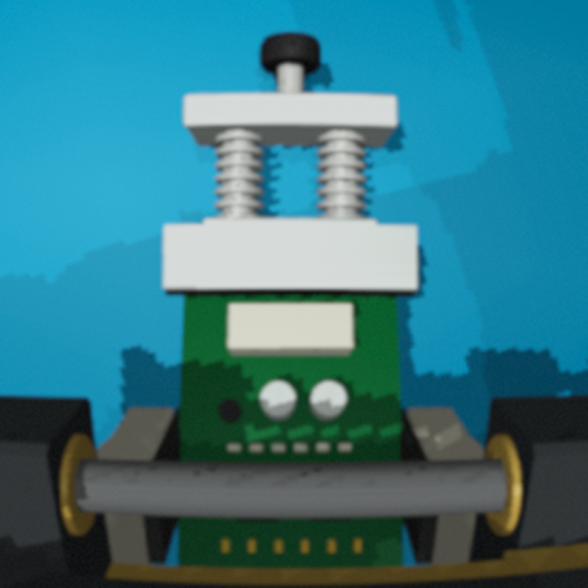

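move_arm --pt "-2.3 0.7 0 0 0 0" --pt "-2.3 0.7 0 0 0 0" --pt "-2.3 0.7 0 0 0 0" --pt "-2.3 0.7 0 0 0 0" --pt "-2.3 0.7 0 0 0 0"

```text
t: 10.98
eef_pos: [0.5678, -0.1951, 0.2192]
ee_rot: [3.138, -0.177, 2.853]
force: [5.8, -3.0, 0.6]
width: 0.0551
```

```bash
python3 - <<'E'
from hold import *
where();save("wrist","w9.png")
E
```

```text
t 10.98 low [-59.5   0.6  45.9] high [45.4  0.7 79.3] tilt 17.66 yaw 0.05 roll 0.18 F holder [ 6.4 -1.2  0.6] w 0.0551 q [-0.02  0.47 -0.27 -0.06 -1.   -1.8 ]
```

move_arm --pt "-1.4 0.4 0 0 0 0" --pt "-1.4 0.4 0 0 0 0" --pt "-1.4 0.4 0 0 0 0" --pt "-1 0.3 0 0 0 0" --pt "0 0 0 0 0 0"

```text
t: 11.45
eef_pos: [0.563, -0.1937, 0.2195]
ee_rot: [3.138, -0.176, 2.853]
force: [6.4, -3.4, 1.3]
width: 0.0552
```

```bash
python3 - <<'E'
from hold import *
arm.grab_frame("wrist");where(); go(-65,0,45.5,0)
T=wpose();save("wrist","wa.png"); np.save("waT.npy",T)
a=cv2.imread("pics/wa.png")[30:310,120:400]
cv2.imwrite("pics/wab.png",cv2.resize(a,None,fx=2.1,fy=2.1,interpolation=2))
E
```

```text
t 11.5 low [-64.2   0.6  46.1] high [40.6  0.7 79.6] tilt 17.73 yaw 0.06 roll 0.19 F holder [ 8.1 -0.9  0.7] w 0.055 q [-0.02  0.46 -0.28 -0.06 -1.   -1.8 ]
to -65 0 45.5 0 shift [ 46.2 -14.1 -32.3] rot [ 4.9  17.04 -0.09]
```

View pics/wab.png

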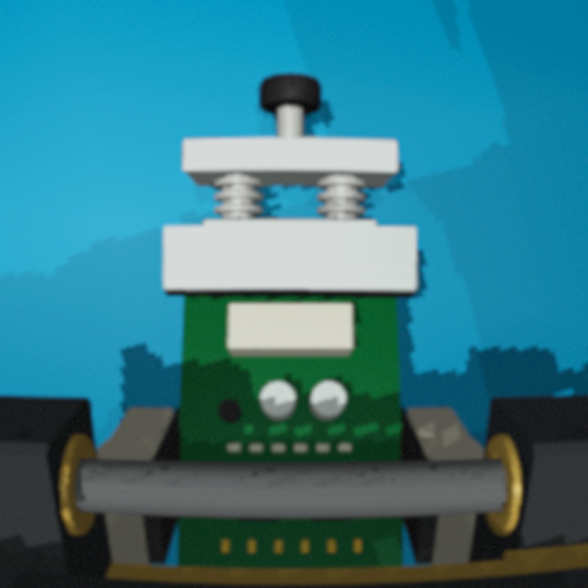

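```bash
python3 -c "
from hold import *
go(-65.2,0.3,45.8,12);go(-65.2,0.3,45.8,8)"
```

```text
to -65.2 0.3 45.8 12 shift [15.3 -4.5 -8.9] rot [ 1.46  5.54 -0.11]
to -65.2 0.3 45.8 8 shift [ 26.1  -7.7 -15.8] rot [ 2.61  9.38 -0.1 ]
```

move_arm --pt "-1 0.3 0 0 0 0" --pt "6.5 -1.9 -3.7 0.65 2.35 0" --pt "6.7 -2 -3.9 0.65 2.35 0" --pt "6.9 -2 -4 0.65 2.35 0" --pt "7 -2.1 -4.2 0.65 2.35 0"

```text
t: 11.97
eef_pos: [0.5901, -0.2014, 0.2037]
ee_rot: [3.141, -0.346, 2.852]
force: [8.8, -2.3, -0.9]
width: 0.0548
```

```bash
python3 -c "
from hold import *
where();arm.grab_frame('wrist');where();go(-65.2,0.3,45.8,4);go(-65.2,0.3,45.8,0)"
```

```text
t 11.97 low [-64.3   0.5  45.9] high [44.6  0.6 61.2] tilt 7.99 yaw 0.09 roll 0.02 F holder [ 9.1  0.3 -0.9] w 0.0548 q [-0.05  0.57 -0.14 -0.09 -1.2  -1.77]
t 12.02 low [-64.2   0.4  44.8] high [44.8  0.6 59.5] tilt 7.72 yaw 0.09 roll -0.01 F holder [12.7  0.6  0.5] w 0.0554 q [-0.05  0.57 -0.14 -0.09 -1.2  -1.77]
to -65.2 0.3 45.8 4 shift [ 8.5 -2.9 -6.2] rot [ 1.08  3.56 -0.09]
to -65.2 0.3 45.8 0 shift [ 18.2  -5.8 -14.6] rot [ 2.23  7.39 -0.09]
```

move_arm --pt "2.6 -0.8 -2 0.3 1 0" --pt "2.6 -0.8 -2 0.3 1 0" --pt "2.6 -0.8 -2 0.3 1 0" --pt "2.6 -0.8 -2 0.3 1 0" --pt "2.6 -0.8 -2 0.3 1 0"

```text
t: 12.43
eef_pos: [0.6031, -0.2053, 0.1933]
ee_rot: [3.141, -0.435, 2.852]
force: [11.0, -3.8, -1.0]
width: 0.0551
```

```bash
python3 -c "
from hold import *
where();arm.grab_frame('wrist');where();go(-64.6,0.3,45.5,0)"
```

```text
t 12.43 low [-64.4   0.4  45.5] high [45.5  0.6 51. ] tilt 2.85 yaw 0.09 roll 0.02 F holder [11.6 -0.5 -1. ] w 0.0551 q [-0.06  0.63 -0.07 -0.1  -1.3  -1.76]
t 12.48 low [-64.3   0.4  45.1] high [45.6  0.6 50.3] tilt 2.74 yaw 0.09 roll 0.01 F holder [10.6  1.7 -1.1] w 0.0549 q [-0.06  0.63 -0.07 -0.1  -1.3  -1.76]
to -64.6 0.3 45.5 0 shift [ 6.3 -2.2 -5.4] rot [ 0.78  2.63 -0.09]
```

move_arm --pt "1.6 -0.5 -1.3 0.2 0.65 0" --pt "1.6 -0.5 -1.3 0.2 0.65 0" --pt "1.6 -0.5 -1.3 0.2 0.65 0" --pt "1.5 -0.5 -1.3 0.2 0.65 0" --pt "0 0 0 0 0 0"

```text
t: 12.9
eef_pos: [0.6096, -0.2074, 0.1875]
ee_rot: [3.141, -0.483, 2.852]
force: [11.0, -3.1, -1.7]
width: 0.0552
```

```bash
python3 -c "
from hold import *
where();arm.grab_frame('wrist');where()"
```

```text
t 12.9 low [-64.4   0.4  45.6] high [45.6  0.5 45.8] tilt 0.15 yaw 0.08 roll 0.03 F holder [11.5  0.2 -1.7] w 0.0552 q [-0.06  0.66 -0.03 -0.11 -1.35 -1.75]
t 12.95 low [-64.3   0.4  45.6] high [45.7  0.6 46. ] tilt 0.18 yaw 0.08 roll 0.03 F holder [12.6  0.8 -1.9] w 0.0548 q [-0.06  0.66 -0.03 -0.11 -1.35 -1.75]
```

move_arm --pt "1.5 -0.5 0 0 0 0" --pt "1.6 -0.5 0 0 0 0" --pt "1.6 -0.5 0 0 0 0" --pt "1.6 -0.5 0 0 0 0" --pt "1.4 -0.4 0 0 0 0"

```text
t: 13.37
eef_pos: [0.6157, -0.2093, 0.1873]
ee_rot: [3.141, -0.486, 2.851]
force: [6.3, -0.2, -3.3]
width: 0.055
```

```bash
python3 -c "
from hold import *
where();arm.grab_frame('wrist');where()"
```

```text
t 13.37 low [-58.6   0.4  45.8] high [51.4  0.5 45.7] tilt -0.06 yaw 0.05 roll 0.04 F holder [ 6.1  1.6 -3.3] w 0.055 q [-0.06  0.67 -0.02 -0.11 -1.37 -1.75]
t 13.42 low [-58.4   0.3  45.7] high [51.6  0.4 45.6] tilt -0.06 yaw 0.05 roll 0.04 F holder [ 7.3  1.4 -2. ] w 0.0546 q [-0.06  0.67 -0.01 -0.11 -1.37 -1.75]
```

move_arm --pt "1.2 -0.4 -0.2 0 0 0" --pt "1.2 -0.4 -0.2 0 0 0" --pt "1.2 -0.4 -0.1 0 0 0" --pt "1.2 -0.3 0 0 0 0" --pt "0 0 0 0 0 0"

```text
t: 13.83
eef_pos: [0.6201, -0.2107, 0.1867]
ee_rot: [3.141, -0.487, 2.851]
force: [4.8, 0.3, -0.6]
width: 0.0546
```

```bash
python3 -c "
from hold import *
where();arm.grab_frame('wrist');where()"
```

```text
t 13.83 low [-54.1   0.3  45.3] high [55.9  0.4 45.1] tilt -0.13 yaw 0.04 roll 0.04 F holder [ 4.5  1.7 -0.6] w 0.0546 q [-0.07  0.67 -0.   -0.11 -1.37 -1.75]
t 13.88 low [-54.1   0.3  45.3] high [55.9  0.4 45.1] tilt -0.12 yaw 0.05 roll 0.04 F holder [ 6.   1.7 -2.3] w 0.0553 q [-0.07  0.67 -0.   -0.11 -1.37 -1.75]
```

move_arm --pt "0.7 -0.2 0 0 0 0" --pt "0.7 -0.2 0 0 0 0" --pt "0.6 -0.2 0 0 0 0" --pt "0 0 0 0 0 0" --pt "0 0 0 0 0 0"

```text
t: 14.3
eef_pos: [0.6214, -0.2113, 0.1866]
ee_rot: [3.141, -0.489, 2.851]
force: [5.3, 1.6, -1.5]
width: 0.0546
```

```bash
python3 -c "
from hold import *
where();arm.grab_frame('wrist');where()"
```

```text
t 14.3 low [-52.9   0.   45.5] high [57.1  0.1 45.1] tilt -0.24 yaw 0.05 roll 0.02 F holder [ 4.6  3.1 -1.5] w 0.0546 q [-0.07  0.68  0.   -0.11 -1.38 -1.75]
t 14.35 low [-52.9   0.   45.5] high [57.1  0.1 45. ] tilt -0.24 yaw 0.05 roll 0.02 F holder [ 5.   1.9 -1.6] w 0.0553 q [-0.07  0.68  0.   -0.11 -1.38 -1.75]
```

move_arm --pt "0.7 -0.2 0 0 0 0" --pt "0.7 -0.2 0 0 0 0" --pt "0.5 -0.1 0 0 0 0" --pt "0 0 0 0 0 0" --pt "0 0 0 0 0 0"

```text
t: 14.77
eef_pos: [0.6225, -0.2117, 0.1865]
ee_rot: [3.141, -0.492, 2.851]
force: [1.8, 3.3, -1.3]
width: 0.055
```

```bash
python3 -c "
from hold import *
where();arm.grab_frame('wrist');where()
save('wrist','wb.png')"
```

```text
t 14.77 low [-52.2  -0.1  45.7] high [57.8  0.  45. ] tilt -0.39 yaw 0.05 roll 0.01 F holder [ 0.8  3.7 -1.3] w 0.055 q [-0.07  0.68  0.01 -0.11 -1.38 -1.75]
t 14.82 low [-52.2  -0.1  45.7] high [57.8 -0.  45. ] tilt -0.38 yaw 0.05 roll 0.01 F holder [ 0.6  4.  -0.2] w 0.055 q [-0.07  0.68  0.01 -0.11 -1.38 -1.75]
```

Spring force was taken over by the fixed jaw at the predicted position (high edge +57.8 in my biased estimate). Releasing.

move_arm --pt "0 0 0 0 0 0" --pt "0 0 0 0 0 0" --pt "0 0 0 0 0 0" --pt "0 0 0 0 0 0" --pt "0 0 0 0 0 0" --claw 0

```text
t: 15.28
eef_pos: [0.6227, -0.2122, 0.1867]
ee_rot: [-3.141, -0.491, 2.851]
force: [0.5, 0.7, 0.2]
width: 0.0826
```

```bash
python3 st.py
```

```text
15.28 [ 0.6227 -0.2122  0.1867] q [-0.0673  0.6778  0.0062 -0.1062 -1.3808 -1.7484] z [-0.4517  0.1348 -0.8819] y [ 0.2864  0.9581 -0.0003] grasp [ 0.5508 -0.1908  0.0462] F [0.5236 0.6688 0.2028] w 0.08263834586801687
```

move_arm --pt "3 -0.9 6 0 0 0" --pt "9 -2.7 18 0 0 0" --pt "11 -3.3 22 0 0 0" --pt "11 -3.3 22 0 0 0" --pt "8 -2.4 16 0 0 0"

```text
t: 15.7
eef_pos: [0.6659, -0.2251, 0.2734]
ee_rot: [-3.141, -0.488, 2.851]
force: [0.7, 0.3, -0.3]
width: 0.0877
```

move_arm --pt "4 -1.2 6 -0.8 -2.7 0" --pt "4 -1.2 6 -0.8 -2.7 0" --pt "4 -1.2 6 -0.8 -2.7 0" --pt "4 -1.2 6 -0.8 -2.7 0" --pt "0 0 0 0 0 0"

```text
t: 16.12
eef_pos: [0.6815, -0.2297, 0.2975]
ee_rot: [3.141, -0.288, 2.852]
force: [1.0, -1.5, 1.3]
width: 0.0876
```

```bash
python3 - <<'E'
from hold import *
arm.grab_frame("wrist");T=wpose();save("wrist","wc.png");np.save("wcT.npy",T)
for h in((-55,0,45),(55,0,45),(0,0,46.6),(-45,32,55.5),(47,32,55.5),(47,-32,55.5)): print(h,wproj(O+H@(np.array(h)/1000),T).round(1))
for t,z in[("board_center",.045),("board_low_edge",.045),("board_high_edge",.045),("fixed_groove",.045),("sprung_groove",.045)]:
    for r in arm.spot_point(t,"wrist")[:1]: print(t,np.round(r["xy"],1),round(r["score"],2),(H.T@(watz(r["xy"],T,z)-O)*1000).round(1))
save("scene","sc.png")
a=cv2.imread("pics/wc.png")[0:240,140:380]; b=cv2.imread("pics/sc.png")[140:220,150:250]
a=cv2.resize(a,None,fx=2.4,fy=2.4,interpolation=2); b=cv2.resize(b,(220,176),interpolation=2)
o=np.zeros((576,800,3),np.uint8); o[:a.shape[0],:576]=a; o[:176,578:798]=b; cv2.imwrite("pics/fin.png",o)
E
python3 st.py
```

```text
(-55, 0, 45) [259.1  72.8]
(55, 0, 45) [259.1 193.6]
(0, 0, 46.6) [259.1 129.8]
(-45, 32, 55.5) [295.9  78.7]
(47, 32, 55.5) [298.1 183.6]
(47, -32, 55.5) [220.1 183.5]
board_center [256.1 130.1] 0.77 [-0.1 -2.6 45. ]
board_low_edge [258.2  72.3] 0.78 [-55.5  -0.8  45. ]
board_high_edge [257.9 194.8] 0.72 [56. -1. 45.]
fixed_groove [258.6 194.4] 0.59 [55.7 -0.4 45. ]
sprung_groove [261.6  74.4] 0.67 [-53.3   2.3  45. ]
16.52 [ 0.6808 -0.2294  0.2939] q [-0.0735  0.5994  0.155  -0.0638 -1.4157 -1.7687] z [-0.279   0.0837 -0.9566] y [0.2864 0.9581 0.0003] grasp [ 0.6364 -0.2161  0.1415] F [ 0.581  -1.2946 -0.3792] w 0.08771227715838784
```

View pics/fin.png

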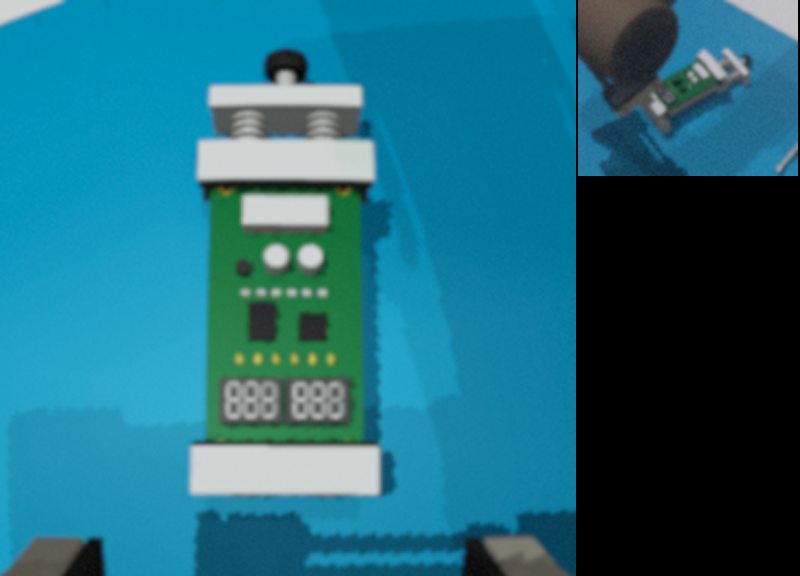

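The final picture shows the board flat between both jaws. Its ends are under both black lips, and its centre column (285) matches the jaws (285–286).

```bash
python3 - <<'E'
from h import *
print(arm.get_state()["t"]); print(arm.job_done())
E
```

```text
16.5167
the job is handed in; nothing more can be done
None
```

The board is mounted face up in the holder and released. I handed the job in at 16.5 s on the robot's clock; it reports no verdict.

**What I did:** I gripped the board by its long edges on the rest and carried it over. With about 17° of tilt I hooked its lower edge into the sprung groove and pushed the jaw back to its stop (about 11–12 N). I swung the display end down level, then moved it forward into the fixed groove. I opened the fingers when the spring force on the wrist fell from about 5 N to under 1 N, meaning the fixed jaw had taken the load.

**Last checks:**
- **Centred and square:** in the final wrist picture both ends sit under the lips, and the board's middle is within 1 pixel of both jaws' middles.
- **Edges:** the networks put the low edge at x = −55.5 mm and the display edge at +56.0 mm, against ±55 mm expected. They place the board 1–3 mm off the middle line in y, inside the 10 mm limit.
- **Gripper:** it is clear of everything, with no real force on the wrist.

**Disagreements and limits:**
- While the board was in the hand, my position estimate along the holder read about 2.8 mm too far forward. I used the jaw's stop and the contact forces as the reference instead.
- The wrist camera read heights about 3–4 mm low, so I took heights from the arm and the task description.
- The network placed the sprung groove at −53.3 mm, about 2 mm from expected.
- I judged level from the last held pose (−0.4°) and the picture, and did not measure it again after release.
- I saw no contact with the bystanders but did not measure their positions at the end.

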